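# Unstack the delivery onto the display boards

### The job

The delivery was left as two stacks, a jar standing on a carton each: take them apart and set every thing on its own display board. The green-lidded jar goes upright in the middle of the round green board and the red-lidded honey jar in the middle of the round yellow board; the dark red carton from the stacks goes flat in the middle of the oblong red board and the dark blue carton on the oblong blue one, each lengthwise along its board. Do not tip or drop the jars, leave the wooden stamp and the green cup beside the work where they stand, and let go of everything.

Things in the scene. Friction and masses are not known exactly. Their poses are not given: they have to be found in the camera images.
- green_lid_jar_center (a point): centre (half-way up) of the closed glass jar with a green lid: upright round jar 86 mm high, body 60 mm across, red contents and label, lid 56 mm across and 11 mm high; stands on one of the two lying cartons at the start. Frame: z up along the jar's axis; round, so its turn does not matter. Glass, about 0.28 to 0.54 kg; easiest held within 30 mm of its top, where a gripper’s body stays clear of the lid
- red_lid_jar_center (a point): centre (half-way up) of the closed glass jar with a red lid: upright round jar 100 mm high, body 60 mm across, yellow-brown honey and pale label, lid 65 mm across and 12 mm high; stands on one of the two lying cartons at the start. Frame: z up along the jar's axis; round, so its turn does not matter. Glass, about 0.28 to 0.54 kg; easiest held within 30 mm of its top, where a gripper’s body stays clear of the lid
- red_carton_center (a point): centre of the dark red biscuit carton, a closed stiff box 110 x 62 x 42 mm lying flat on its broad side on the worktop (42 mm high), with a jar standing on its middle at the start. Frame: z up, x along its 110 mm length, y across its 62 mm width. Grip it across the 62 mm. About 0.13 to 0.2 kg. (A like carton that stands upright at the back of the worktop is not part of the job)
- blue_carton_center (a point): centre of the dark blue biscuit carton, a closed stiff box 110 x 62 x 42 mm lying flat on its broad side on the worktop (42 mm high), with a jar standing on its middle at the start. Frame: z up, x along its 110 mm length, y across its 62 mm width. Grip it across the 62 mm. About 0.13 to 0.2 kg. (A like carton that stands upright at the back of the worktop is not part of the job)
- round_green_top (a point): middle of the top face of the fixed round wooden display board with a green inlay: 92 mm across, 6 mm high, its flat top 6 mm above the worktop; x, y level, z up
- round_yellow_top (a point): middle of the top face of the fixed round wooden display board with a yellow inlay: 92 mm across, 6 mm high, its flat top 6 mm above the worktop; x, y level, z up
- oblong_red_top (a point): middle of the top face of the fixed oblong wooden display board with a red inlay: 134 x 86 mm, 6 mm high, its flat top 6 mm above the worktop; x along its 134 mm length, y across, z up
- oblong_blue_top (a point): middle of the top face of the fixed oblong wooden display board with a blue inlay: 134 x 86 mm, 6 mm high, its flat top 6 mm above the worktop; x along its 134 mm length, y across, z up
- wood_stamp: bystander, loose: small wooden hand stamp with a turned handle, 30 x 38 mm, 82 mm high, standing among the work; origin at the middle of its underside
- green_cup: bystander, loose: small green and white espresso cup, 65 x 91 mm over its handle, 55 mm high, at the right of the work (two like cups far at the back are not meant); origin at the middle of its underside

How it is judged:
By the outcome, as a careful person would: the job done as asked, in the order asked, and still so for the second after the job is handed in, with the robot touching nothing.
It also fails if it takes over 128 s, if anything falls off the work surface, if the arm or the gripper's body presses on something with over 40 N, if the wrist force passes 120 N, or if a joint passes its speed limit or range.

### The arm

A 7-joint arm with a two-finger parallel gripper is mounted at the origin on a cart in front of the work surface, level with it; the furniture and walls round the work are solid. World frame = base frame: x ahead of the robot, y to its left, z up, the work surface at z = 0. Lengths are in m, angles in rad, forces in N, time in s.
With the tool pointing down it reaches from about 0.35 to 0.9 m from the base axis. Payload 8.1 kg.
Tool frame: the origin (TCP) lies at the very end of the fingers, on their centre line; the grasp point (between the pads) lies 19 mm behind it; z points along the fingers, y is the line along which they close (so a half turn about z gives the same grasp; the last joint's range is limited). The gripper opens to 92 mm and grips with 3 to 60 N. Pads are 19 mm wide; open, the fingers measure 130 mm over their backs; the gripper's body (75 mm by 190 mm) begins 47 mm behind the grasp point.
Start: joints at [1.144, 0.434, 0.025, 1.573, -0.012, 1.134, -0.075], TCP at [0.199, -0.593, 0.191] pointing down, gripper open.
Joint ranges: [-2.62, 2.62], [-0.44, 2.09], [-1.27, 1.32], [0.08, 2.57], [-1.32, 4.46], [0.12, 2], [-2.74, 2.74]. Speed limits (rad/s): [2.22, 2.22, 3.01, 3.01, 3.14, 3.14, 3.14].

### API

Orientations are given as a rotation vector (axis times angle).
In Python, from cell import arm gives the robot as it stands.
- The arm moves only by the tool jog_arm, never from a script. Its argument "rows" is a list of rows, each a list of 3 entries, a list of its own where there are three numbers: the shift along the world's x, y, z in cm, then the turn, a rotation vector about the world's x, y, z in degrees, then the opening, from 0 (shut) to 1 (fully open). A call has 1 to 8 rows; each row is the pose to reach, as a shift and turn from the pose commanded when the call began; what a row does not reach only later rows make up. A row lasts 1/8 s, in which the tool goes at most 62.5 mm and 10.7 degrees, less where a joint would pass 70% of its speed; a pose out of reach is approached as far as the arm can. A call with a gripper value outside its range is refused whole. The fingers move at their own pace and stop on an object; "newtons" is the grip in N (left out, the last holds). Time passes only in rows, so rows that repeat a pose let the fingers close. It gives the time, the measured TCP pose, the force, the opening and the grip force at its end, in the units of the state.
- arm.observe(): the state, without advancing time (a new reading comes with each control period).
- arm.get_image(name): name is "scene" or "top" or "wrist"; returns a dict with "img" (480x640x3 uint8, red, green, blue), "depth" (480x640 float32, m along the optical axis (not along the pixel's ray), 0 where there is no reading), "fx", "fy", "cx", "cy" (pixels), "rvec" (rotation vector, rad) and "tvec" (3), from world to camera coordinates, as OpenCV has them; the wrist camera has in their place "mount" (4x4, takes a point from camera to tool coordinates, whose origin is the TCP and whose axes are the flange's). Camera axes: x right, y down, z forward; pixel columns grow to the right and rows downward; lengths in m; the calibration is good to about 2 mm. A picture is of the moment at which its call begins: read the wrist's pose just before it.
- arm.sign_off(): hands the job in; it is judged then, once.
The state is a dict: "clock": time; "joints": joint angles; "dq": joint speeds; "joint_efforts": joint torques, N m; "position": TCP position; "ee_rot": TCP orientation; "force": force on the tool from outside, world axes, zero at the start; "ft_torque": the same for the moment, N m; "width": opening from 0.0 (shut) to 1.0 (fully open); "gripper_force": force on a finger pad.
Only numpy, scipy, OpenCV 4.12 (cv2) and the standard library are available. Lean on these libraries where they do the work, as an engineer would, in place of code of your own. Each camera call takes 0.05 s, during which the arm holds its last target. There are 200 camera calls.

## Working session

There is one attempt and no reset: what is moved stays moved. The work goes in short steps, Python scripts to look and compute and a tool call to move; the robot and the scene stay as the last step left them, time stands still between calls to the robot, and variables do not carry over. Pictures are saved under pics/ and viewed, at most 14 in all, crops included, and the job is handed in when it is done.

Besides the shell and the picture viewer there is one more tool, called after "Call:" as name(argument=value, ...) on one line, values as JSON. jog_arm: Moves the arm, as the interface text tells. Its arguments: {"type":"object","properties":{"rows":{"type":"array","items":{"type":"array"}},"newtons":{"type":"number"}},"required":["rows"]}

```bash
mkdir -p pics
cat > h.py <<'E'
import numpy as np, cv2
from scipy.spatial.transform import Rotation as R
from cell import arm
def grab(n):
    s=arm.observe(); d=arm.get_image(n); d['s']=s; return d
def cloud(d):
    h,w=d['depth'].shape; u,v=np.meshgrid(np.arange(w),np.arange(h)); z=d['depth']
    p=np.stack([(u-d['cx'])/d['fx']*z,(v-d['cy'])/d['fy']*z,z],-1)
    if 'mount' in d and d['mount'] is not None:
        M=np.array(d['mount']); p=p@M[:3,:3].T+M[:3,3]
        return p@R.from_rotvec(d['s']['ee_rot']).as_matrix().T+np.array(d['s']['position'])
    Rm=R.from_rotvec(np.ravel(d['rvec'])).as_matrix(); return (p-np.ravel(d['tvec']))@Rm
def save(d,f): cv2.imwrite('pics/'+f,d['img'][:,:,::-1])
E
python3 - <<'E'
from h import *
print(arm.observe())
for n in('top','scene'):
    d=grab(n); save(d,n+'0.png'); P=cloud(d); np.savez(n+'0.npz',P=P,img=d['img'])
    print(n,[P[v,u].round(3).tolist() for u,v in((320,240),(100,240),(540,240),(320,400))])
E
```

```text
{'clock': 0.0, 'joints': array([ 1.14438745,  0.43522692,  0.02496294,  1.57409224, -0.01159436,
        1.13399041, -0.07508701]), 'dq': array([ 0.00012056,  0.0008588 ,  0.00013087, -0.00175966, -0.00040711,
        0.00239813, -0.00053543]), 'joint_efforts': array([ 8.75442420e-04, -6.67851591e+01,  9.85650681e-01, -3.14457572e+01,
       -6.04482251e-02,  4.28532623e-02,  1.49222215e-04]), 'position': array([ 0.19862798, -0.59200361,  0.19054433]), 'ee_rot': array([-3.09901663e+00, -5.06103069e-01,  6.18883596e-04]), 'force': array([ 0.40110083, -0.36765082, -0.61876306]), 'ft_torque': array([ 0.00680934,  0.0068887 , -0.02412898]), 'gripper_force': 0.0, 'width': 1.0011127810944307}
top [[0.568, -0.062, -0.002], [0.556, 0.396, -0.002], [0.579, -0.521, -0.001], [0.248, -0.069, 0.001]]
scene [[0.593, -0.145, -0.001], [1.671, -0.279, -0.647], [0.071, -1.412, -0.923], [0.415, 0.193, 0.0]]
```

View pics/top0.png

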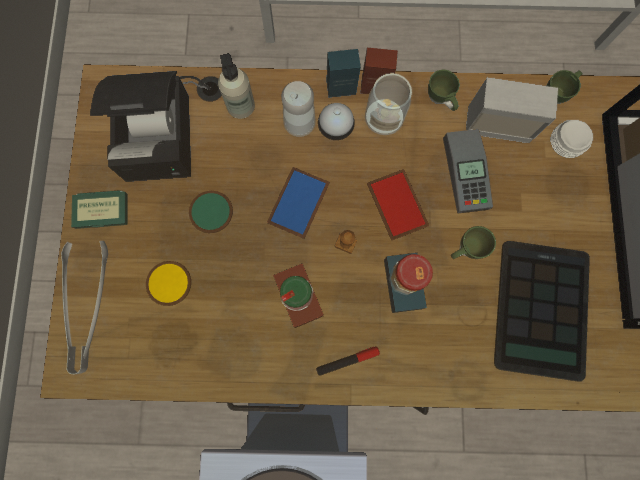

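View pics/scene0.png

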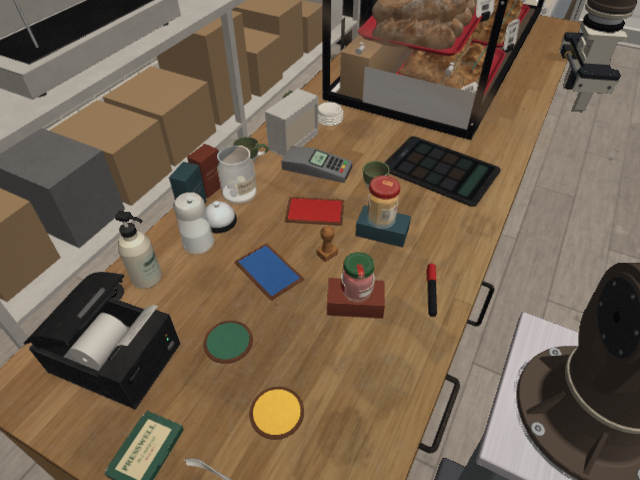

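The top view shows the green-lid jar on the red carton (~297,295), the red-lid jar on the blue carton (~408,280), and the boards: green (211,212), yellow (168,283), blue (299,202), red (398,204). The stamp is at (346,240) and the cup at (478,243).

Run:
```python
from h import *
f=np.load('top0.npz'); P=f['P']; hsv=cv2.cvtColor(f['img'],cv2.COLOR_RGB2HSV).astype(int); g=f['img'].astype(int)
def reg(m,c,r):
    k=np.zeros(m.shape,bool); k[c[1]-r:c[1]+r,c[0]-r:c[0]+r]=1; return m&k
Z=P[...,2]
def rep(n,m):
    q=P[m]; (c,s,a)=cv2.minAreaRect((q[:,:2]*1000).astype(np.float32)); 
    cc,rad=cv2.minEnclosingCircle((q[:,:2]*1000).astype(np.float32))
    print(n,m.sum(),'mean',q.mean(0).round(4),'rect',np.round(c,1),np.round(s,1),round(a,1),'circ',np.round(cc,1),round(rad,1),'z',np.percentile(q[:,2],[5,50,95]).round(4))
sat=hsv[...,1]
rep('lidG',reg(Z>.12,(297,293),30)); rep('lidR',reg(Z>.135,(412,274),30))
rep('cartR',reg((Z>.035)&(Z<.05),(297,297),45)); rep('cartB',reg((Z>.035)&(Z<.05),(406,283),45))
H=hsv[...,0]
rep('bG',reg((H>60)&(H<95)&(sat>90)&(Z<.02),(211,212),30))
rep('bY',reg((H>18)&(H<32)&(sat>215)&(Z<.02),(168,283),30))
rep('bB',reg((H>100)&(H<130)&(sat>120)&(Z<.02),(299,202),45))
rep('bR',reg(((H<5)|(H>174))&(sat>190)&(Z<.02),(398,204),45))
rep('stamp',reg(Z>.02,(346,240),20)); rep('cup',reg(Z>.03,(476,243),28))
for n,c in(('G',(211,212)),('Y',(168,283)),('B',(299,202)),('R',(398,204))):print(n,P[c[1],c[0]].round(4))
rep('cupz',reg(Z>.01,(476,243),30))
rep('knife',reg((Z>.006),(348,360),40))
```

```text
lidG 786 mean [ 0.4457 -0.0191  0.1344] rect [414.8 -21.6] [118.2  55.3] 4.3 circ [415.6 -32.1] 61.5 z [0.125  0.128  0.1308]
lidR 1047 mean [ 0.4824 -0.2247  0.1539] rect [ 421.3 -163. ] [ 63. 245.] 44.5 circ [ 431.1 -153.2] 123.6 z [0.1381 0.141  0.1438]
cartR 888 mean [ 0.444  -0.0241  0.0418] rect [448.8 -20.5] [110.3  61.7] 23.9 circ [447.9 -19.5] 61.8 z [0.039  0.0418 0.0446]
cartB 789 mean [ 0.4617 -0.2291  0.0421] rect [ 479.5 -230.8] [109.9  64.6] 8.7 circ [ 479.2 -231.7] 62.1 z [0.0389 0.0421 0.0453]
bG 1024 mean [0.6228 0.1692 0.0057] rect [622.6 169.4] [75.  75.7] 3.2 circ [623.8 168.9] 39.4 z [0.0027 0.0056 0.0087]
bY 1175 mean [0.4697 0.2454 0.0056] rect [469.9 245.7] [77.7 78.1] 15.1 circ [469.9 245.4] 39.6 z [0.0028 0.0056 0.0083]
bB 1872 mean [ 0.6468 -0.0136  0.006 ] rect [647.8 -13.8] [ 72.5 121. ] 68.2 circ [648.4 -13.3] 69.3 z [0.0031 0.006  0.009 ]
bR 1896 mean [ 0.6476 -0.2228  0.0064] rect [ 648.2 -222.5] [120.7  73. ] 22.8 circ [ 648.4 -222.4] 68.8 z [0.0035 0.0064 0.0093]
stamp 239 mean [ 0.5492 -0.1101  0.1011] rect [468.1 -78.7] [ 34.  223.3] 68.5 circ [464.7 -87.3] 111.9 z [0.0216 0.0761 0.0835]
cup 549 mean [ 0.5514 -0.3599  0.08  ] rect [ 478.2 -222.4] [ 63.7 411.3] 28.3 circ [ 467.2 -228.3] 206.1 z [0.0326 0.0502 0.0576]
G [0.6203 0.1675 0.0054]
Y [0.4693 0.2449 0.005 ]
B [ 0.6465 -0.0159  0.0059]
R [ 0.6467 -0.2236  0.0079]
cupz 912 mean [ 0.5546 -0.3691  0.0618] rect [ 486.1 -238.3] [104.5 437.2] 21.3 circ [ 461.7 -247.8] 220.2 z [0.0111 0.0397 0.0568]
knife 621 mean [ 0.3274 -0.1174  0.0583] rect [ 343.7 -112.6] [151.4 103.2] 84.7 circ [ 342.8 -112.5] 91.1 z [0.0108 0.0163 0.0373]
```

Call:
jog_arm(rows=[[[4, 8, 4], [0, 0, 0], 1], [[8, 16, 5], [0, 0, 0], 1], [[10, 21, 5], [0, 0, 0], 1], [[12, 26, 5], [0, 0, 0], 1], [[14, 31, 5], [0, 0, 0], 1], [[16, 36, 5], [0, 0, 0], 1], [[18, 41, 5], [0, 0, 0], 1], [[20, 46, 5], [0, 0, 0], 1]], newtons=25)

```text
clock: 1.1
position: [0.3957, -0.139, 0.2414]
ee_rot: [3.1, 0.506, 0.0]
force: [1.0, -1.4, 0.4]
width: 0.999
gripper_force: 0.0
```

Call:
jog_arm(rows=[[[2.5, 5, 0], [0, 0, 0], 1], [[5, 9, 0], [0, 0, 0], 1], [[5, 11.2, 0], [0, 0, 0], 1], [[5, 11.2, 0], [0, 0, 0], 1], [[5, 11.2, 0], [0, 0, 0], 1]])

```text
clock: 1.72
position: [0.4451, -0.03, 0.2411]
ee_rot: [3.1, 0.505, -0.001]
force: [-0.7, 0.0, -0.9]
width: 0.998
gripper_force: 0.0
```

Run:
```python
from h import *
d=grab('wrist'); save(d,'w1.png'); P=cloud(d); print(d['s']['position'],d['s']['ee_rot'],d['s']['joints'].round(2))
def rep(n,P,m):
    q=P[m]*1000; md=np.median(q[:,:2],0); q=q[np.hypot(*(q[:,:2]-md).T)<75].astype(np.float32)
    (c,s,a)=cv2.minAreaRect(q[:,:2].copy()); print(n,len(q),'mean',q.mean(0).round(1),'rect',np.round(c,1),np.round(s,1),round(a,1))
T=np.load('top0.npz')['P']
for n,Q in(('wrist',P),('top',T)):
    z=Q[...,2];X,Y=Q[...,0],Q[...,1]
    box=lambda cx,cy,r:(abs(X-cx)<r)&(abs(Y-cy)<r)
    for nm,m in(('lidG',(z>.122)&(z<.136)&box(.449,-.02,.06)),('lidR',(z>.135)&(z<.15)&box(.48,-.231,.06)),('stamp',(z>.02)&(z<.1)&box(.55,-.11,.05)),('stamptop',(z>.06)&(z<.1)&box(.55,-.11,.05)),('cup',(z>.03)&(z<.07)&box(.56,-.37,.06))):
        if m.sum()>20: rep(n+nm,Q,m)
```

```text
[ 0.44514414 -0.02999741  0.24111399] [ 3.10031426e+00  5.04661415e-01 -1.04860069e-03] [ 0.33  0.13 -0.43  1.88  0.06  1.14 -1.37]
wristlidG 2742 mean [448.2 -16.7 127.2] rect [447.3 -16.7] [54.6 54.4] 19.4
wristlidR 3707 mean [ 485.7 -224.5  139.8] rect [ 485.1 -225.7] [63.2 63.5] 42.3
wriststamp 884 mean [ 558.2 -108.6   67.7] rect [ 559.3 -111.6] [28.1 28.5] 18.7
wriststamptop 727 mean [ 558.5 -109.4   76.1] rect [ 559.3 -111.6] [28.1 28.5] 18.7
wristcup 1444 mean [ 549.9 -351.7   44.5] rect [ 549.6 -364.1] [62.4 77.2] 59.3
toplidG 776 mean [446.5 -18.8 127.9] rect [446.8 -18.4] [53.4 53.4] 2.0
toplidR 1031 mean [ 484.4 -227.3  141. ] rect [ 484.5 -227.5] [63.  63.1] 76.4
topstamp 230 mean [ 556.6 -112.4   66.4] rect [ 559.9 -114.4] [29.7 29.9] 57.3
topstamptop 182 mean [ 557.8 -112.8   77. ] rect [ 559.1 -113.2] [27.2 28.3] 89.4
topcup 530 mean [ 558.4 -370.8   47.5] rect [ 552.  -369.4] [64.7 83.2] 59.5
```

View pics/w1.png

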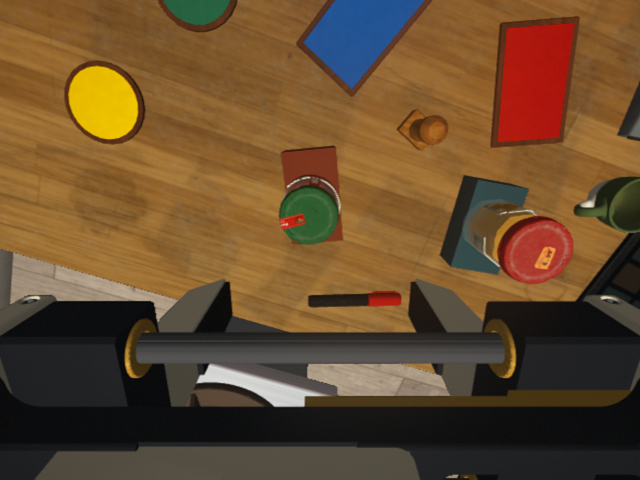

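The wrist view shows the green-lid jar at (308,215) on its carton, the stamp at (423,128), and the honey jar leaning outward in perspective at (535,250). Both cameras agree to 2–3 mm, so I'm going down on the green-lid jar.

Call:
jog_arm(rows=[[[-0.1, 0.2, -4], [0, 0, 0], 1], [[-0.1, 0.2, -8], [0, 0, 0], 1], [[-0.1, 0.2, -8], [0, 0, 0], 1], [[-0.1, 0.2, -8], [0, 0, 0], 1]])

```text
clock: 2.28
position: [0.4452, -0.0274, 0.1626]
ee_rot: [3.101, 0.505, 0.002]
force: [0.6, 0.0, -0.4]
width: 0.999
gripper_force: 0.0
```

Call:
jog_arm(rows=[[[0.2, 1, 0], [0, 0, 0], 1], [[0.2, 1, 0], [0, 0, 0], 1], [[0.2, 1, -3], [0, 0, 0], 1], [[0.2, 1, -6], [0, 0, 0], 1], [[0.2, 1, -8.1], [0, 0, 0], 1], [[0.2, 1, -8.1], [0, 0, 0], 1], [[0.2, 1, -8.1], [0, 0, 0], 1]])

```text
clock: 3.15
position: [0.4472, -0.0167, 0.0813]
ee_rot: [3.1, 0.507, 0.002]
force: [0.7, -0.1, 0.2]
width: 1.003
gripper_force: 0.0
```

Call:
jog_arm(rows=[[[0, 0, 0], [0, 0, 0], 0.75], [[0, 0, 0], [0, 0, 0], 0.6], [[0, 0, 0], [0, 0, 0], 0.5], [[0, 0, 0], [0, 0, 0], 0.4], [[0, 0, 0], [0, 0, 0], 0.4], [[0, 0, 0], [0, 0, 0], 0.4], [[0, 0, 0], [0, 0, 0], 0.4], [[0, 0, 0], [0, 0, 0], 0.4]], newtons=25)

```text
clock: 4.15
position: [0.4467, -0.017, 0.0805]
ee_rot: [3.1, 0.506, 0.001]
force: [0.4, -3.2, 3.6]
width: 0.601
gripper_force: 25.0
```

Call:
jog_arm(rows=[[[0, 0, 0.5], [0, 0, 0], 0.4], [[0, 0, 1.5], [0, 0, 0], 0.4], [[0, 0, 3], [0, 0, 0], 0.4], [[0, 0, 5], [0, 0, 0], 0.4], [[0, 0, 7], [0, 0, 0], 0.4], [[0, 0, 7], [0, 0, 0], 0.4], [[0, 0, 7], [0, 0, 0], 0.4]], newtons=30)

```text
clock: 5.03
position: [0.4462, -0.017, 0.1501]
ee_rot: [3.1, 0.506, -0.0]
force: [0.2, -0.1, -4.6]
width: 0.603
gripper_force: 30.0
```

Call:
jog_arm(rows=[[[2, 2, 0], [0, 0, 0], 0.4], [[5, 5, 0], [0, 0, 0], 0.4], [[8, 8.5, 0], [0, 0, 0], 0.4], [[11, 12, 0], [0, 0, 0], 0.4], [[14, 15, 0], [0, 0, 0], 0.4], [[16.5, 17.5, 0], [0, 0, 0], 0.4], [[17.6, 18.6, 0], [0, 0, 0], 0.4], [[17.6, 18.6, 0], [0, 0, 0], 0.4]])

```text
clock: 6.02
position: [0.622, 0.1695, 0.1492]
ee_rot: [-3.1, -0.508, 0.003]
force: [0.2, -0.7, -4.2]
width: 0.604
gripper_force: 30.0
```

Call:
jog_arm(rows=[[[0, 0, 0], [0, 0, 0], 0.4], [[0, 0, -2], [0, 0, 0], 0.4], [[0, 0, -4], [0, 0, 0], 0.4], [[0, 0, -6], [0, 0, 0], 0.4], [[0, 0, -8], [0, 0, 0], 0.4], [[0, 0, -9], [0, 0, 0], 0.4], [[0, 0, -9.5], [0, 0, 0], 0.4], [[0, 0, -9.5], [0, 0, 0], 0.4]])

```text
clock: 7.02
position: [0.6225, 0.1689, 0.0556]
ee_rot: [3.1, 0.506, 0.0]
force: [0.3, -0.8, -3.2]
width: 0.602
gripper_force: 30.0
```

Call:
jog_arm(rows=[[[0, 0, -0.5], [0, 0, 0], 0.4], [[0, 0, -0.9], [0, 0, 0], 0.4], [[0, 0, -1.1], [0, 0, 0], 0.4], [[0, 0, -1.1], [0, 0, 0], 0.4], [[0, 0, -1.1], [0, 0, 0], 0.4]])

```text
clock: 7.65
position: [0.6227, 0.1692, 0.0446]
ee_rot: [3.101, 0.506, 0.001]
force: [-1.0, 0.0, 0.6]
width: 0.603
gripper_force: 30.0
```

Call:
jog_arm(rows=[[[0, 0, 0], [0, 0, 0], 0.68], [[0, 0, 0], [0, 0, 0], 0.75], [[0, 0, 0], [0, 0, 0], 1], [[0, 0, 0], [0, 0, 0], 1], [[0, 0, 4], [0, 0, 0], 1], [[0, 0, 10], [0, 0, 0], 1], [[0, 0, 16], [0, 0, 0], 1], [[0, 0, 18], [0, 0, 0], 1]])

```text
clock: 8.65
position: [0.6241, 0.1701, 0.2291]
ee_rot: [-3.099, -0.506, -0.01]
force: [0.7, 0.3, -0.8]
width: 1.0
gripper_force: 0.0
```

Call:
jog_arm(rows=[[[-2, -6, 0], [0, 0, 0], 1], [[-4, -12, 0], [0, 0, 0], 1], [[-6, -18, 0], [0, 0, 0], 1], [[-8, -24, 0], [0, 0, 0], 1], [[-10, -30, 0], [0, 0, 0], 1], [[-12, -36, 0], [0, 0, 0], 1], [[-13.8, -39.6, 0], [0, 0, 0], 1], [[-13.8, -39.6, 0], [0, 0, 0], 1]])

```text
clock: 9.65
position: [0.4824, -0.2312, 0.2242]
ee_rot: [3.101, 0.495, -0.002]
force: [0.2, 1.4, 0.1]
width: 1.002
gripper_force: 0.0
```

Run:
```python
from h import *
d=grab('top'); save(d,'top1.png'); P=cloud(d); print(arm.observe()['position'])
X,Y,z=P[...,0],P[...,1],P[...,2]
m=(z>.08)&(z<.1)&(abs(X-.6225)<.06)&(abs(Y-.169)<.06); q=(P[m][:,:2]*1000).astype(np.float32); print(q.mean(0),cv2.minAreaRect(q))
cv2.imwrite('pics/c1.png',cv2.resize(d['img'][150:350,120:440,::-1],(800,500)))
```

```text
[ 0.48369508 -0.22844149  0.22436053]
[620.4784  166.40105] ((621.5889282226562, 167.09164428710938), (55.063812255859375, 54.179412841796875), 1.4634153842926025)
```

View pics/c1.png

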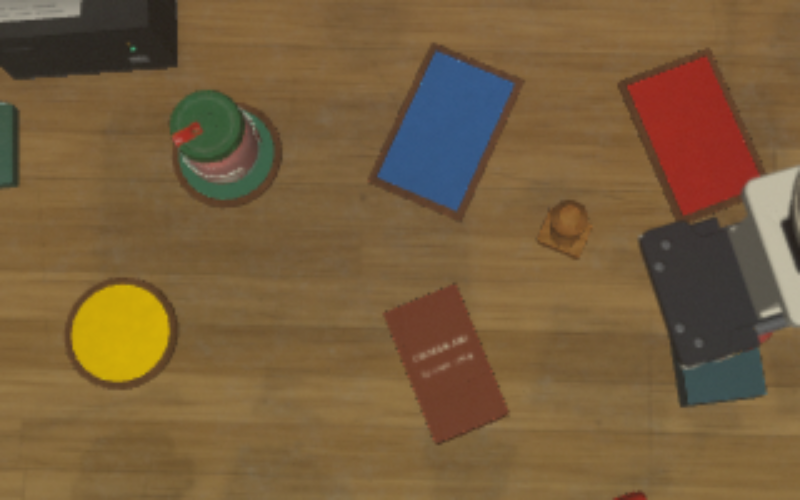

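The green-lid jar stands upright within 2 mm of the middle of its board (crop ~(215,130)). The red carton is free at (447,363). Next is the honey jar.

Call:
jog_arm(rows=[[[0.1, 0.2, 0], [0, 0, 0], 1], [[0.1, 0.2, -3], [0, 0, 0], 1], [[0.1, 0.2, -6], [0, 0, 0], 1], [[0.1, 0.2, -9], [0, 0, 0], 1], [[0.1, 0.2, -11.5], [0, 0, 0], 1], [[0.1, 0.2, -12.9], [0, 0, 0], 1], [[0.1, 0.2, -12.9], [0, 0, 0], 1], [[0.1, 0.2, -12.9], [0, 0, 0], 1]])

```text
clock: 10.7
position: [0.4864, -0.2247, 0.0962]
ee_rot: [3.1, 0.507, 0.002]
force: [0.1, -0.1, 0.4]
width: 1.0
gripper_force: 0.0
```

Call:
jog_arm(rows=[[[0, 0, 0], [0, 0, 0], 0.75], [[0, 0, 0], [0, 0, 0], 0.65], [[0, 0, 0], [0, 0, 0], 0.55], [[0, 0, 0], [0, 0, 0], 0.4], [[0, 0, 0], [0, 0, 0], 0.4], [[0, 0, 0], [0, 0, 0], 0.4], [[0, 0, 0], [0, 0, 0], 0.4], [[0, 0, 0], [0, 0, 0], 0.4]], newtons=30)

```text
clock: 11.7
position: [0.486, -0.2254, 0.0957]
ee_rot: [3.1, 0.506, 0.001]
force: [0.7, -2.6, 4.9]
width: 0.7
gripper_force: 30.0
```

Call:
jog_arm(rows=[[[0, 0, 0.5], [0, 0, 0], 0.4], [[0, 0, 1.5], [0, 0, 0], 0.4], [[0, 0, 3], [0, 0, 0], 0.4], [[0, 0, 5], [0, 0, 0], 0.4], [[0, 0, 7.5], [0, 0, 0], 0.4], [[0, 0, 7.5], [0, 0, 0], 0.4], [[0, 0, 7.5], [0, 0, 0], 0.4]], newtons=35)

```text
clock: 12.58
position: [0.485, -0.2247, 0.1698]
ee_rot: [-3.1, -0.506, 0.001]
force: [-0.1, -0.2, -5.0]
width: 0.691
gripper_force: 35.0
```

Call:
jog_arm(rows=[[[0, 3, 1], [0, 0, 0], 0.4], [[0, 8, 1], [0, 0, 0], 0.4], [[0, 14, 1], [0, 0, 0], 0.4], [[-0.5, 20, 1], [0, 0, 0], 0.4], [[-1, 26, 1], [0, 0, 0], 0.4], [[-1.5, 32, 1], [0, 0, 0], 0.4], [[-1.5, 36, 1], [0, 0, 0], 0.4], [[-1.5, 39, 1], [0, 0, 0], 0.4]])

```text
clock: 13.58
position: [0.4693, 0.167, 0.1793]
ee_rot: [-3.1, -0.51, 0.003]
force: [-0.2, -0.9, -4.7]
width: 0.693
gripper_force: 35.0
```

Call:
jog_arm(rows=[[[0, 3, 0], [0, 0, 0], 0.4], [[0, 6, 0], [0, 0, 0], 0.4], [[0, 8, 0], [0, 0, 0], 0.4], [[0, 8, 0], [0, 0, 0], 0.4], [[0, 8, -3], [0, 0, 0], 0.4], [[0, 8, -6], [0, 0, 0], 0.4], [[0, 8, -9], [0, 0, 0], 0.4], [[0, 8, -9], [0, 0, 0], 0.4]])

```text
clock: 14.58
position: [0.4686, 0.2426, 0.0879]
ee_rot: [3.098, 0.505, -0.009]
force: [-0.6, -0.3, -4.1]
width: 0.697
gripper_force: 35.0
```

Call:
jog_arm(rows=[[[0.1, 0.2, -0.5], [0, 0, 0], 0.4], [[0.1, 0.2, -1.3], [0, 0, 0], 0.4], [[0.1, 0.2, -1.8], [0, 0, 0], 0.4], [[0.1, 0.2, -1.8], [0, 0, 0], 0.4], [[0.1, 0.2, -1.8], [0, 0, 0], 0.4]])

```text
clock: 15.2
position: [0.4716, 0.2472, 0.0725]
ee_rot: [-3.1, -0.506, -0.0]
force: [0.1, 0.4, -4.5]
width: 0.692
gripper_force: 35.0
```

Call:
jog_arm(rows=[[[-0.1, -0.1, -0.5], [0, 0, 0], 0.4], [[-0.1, -0.1, -0.9], [0, 0, 0], 0.4], [[-0.1, -0.1, -1.2], [0, 0, 0], 0.4], [[-0.1, -0.1, -1.3], [0, 0, 0], 0.4], [[-0.1, -0.1, -1.3], [0, 0, 0], 0.4], [[-0.1, -0.1, -1.3], [0, 0, 0], 0.4]])

```text
clock: 15.95
position: [0.4708, 0.2462, 0.0598]
ee_rot: [3.101, 0.506, 0.001]
force: [-0.7, -2.1, 4.4]
width: 0.697
gripper_force: 35.0
```

Call:
jog_arm(rows=[[[0, 0, 0], [0, 0, 0], 0.76], [[0, 0, 0], [0, 0, 0], 0.85], [[0, 0, 0], [0, 0, 0], 1], [[0, 0, 0], [0, 0, 0], 1], [[0, 0, 4], [0, 0, 0], 1], [[0, 0, 10], [0, 0, 0], 1], [[0, 0, 12], [0, 0, 0], 1], [[0, 0, 12], [0, 0, 0], 1]])

```text
clock: 16.95
position: [0.4714, 0.2468, 0.1809]
ee_rot: [-3.1, -0.506, -0.005]
force: [0.2, -0.3, -0.7]
width: 0.999
gripper_force: 0.0
```

Call:
jog_arm(rows=[[[0, -6, 0], [0, 0, 5.4], 1], [[0, -12, 0], [0, 0, 5.4], 1], [[-1, -18, 0], [0, 0, 5.4], 1], [[-2, -24, 0], [0, 0, 5.4], 1], [[-2.2, -26.7, 0], [0, 0, 5.4], 1], [[-2.2, -26.7, 0], [0, 0, 5.4], 1], [[-2.2, -26.7, 0], [0, 0, 5.4], 1]])

```text
clock: 17.82
position: [0.4481, -0.0201, 0.1786]
ee_rot: [-3.072, -0.653, 0.002]
force: [0.4, -0.1, 0.1]
width: 1.0
gripper_force: 0.0
```

```bash
cat > m.py <<'E'
from h import *
import sys
def top(save_as=None,crop=None):
    d=grab('top'); P=cloud(d)
    if save_as: cv2.imwrite('pics/'+save_as,cv2.resize(d['img'][150:350,120:520,::-1],(800,400)))
    return P
def box(P,z0,z1,cx,cy,r):
    X,Y,z=P[...,0],P[...,1],P[...,2]
    m=(z>z0)&(z<z1)&(np.hypot(X-cx,Y-cy)<r); q=(P[m][:,:2]*1000).astype(np.float32)
    return m.sum(),q.mean(0).round(1) if len(q) else None,cv2.minAreaRect(q) if len(q) else None
E
python3 - <<'E'
from m import *
T=top('c2.png'); s=arm.observe(); print(s['position'],s['ee_rot'],s['joints'].round(2))
print('lidR',box(T,.095,.115,.47,.2455,.06)); print('lidG',box(T,.08,.1,.6225,.169,.06))
d=grab('wrist');P=cloud(d); save(d,'w2.png')
for n,Q in(('t',T),('w',P)):
    print(n,'cR',box(Q,.036,.05,.448,-.02,.075)); print(n,'cB',box(Q,.036,.05,.48,-.23,.075))
E
```

```text
[ 0.44828501 -0.0196849   0.17880596] [-3.07201132e+00 -6.54137723e-01  1.06308174e-03] [ 0.36  0.21 -0.5   1.97  0.12  1.   -1.35]
lidR (np.int64(994), array([468. , 241.9], dtype=float32), ((468.91815185546875, 242.78762817382812), (63.33438491821289, 62.89876174926758), 34.21650695800781))
lidG (np.int64(465), array([621.2, 174.1], dtype=float32), ((621.5960083007812, 175.47470092773438), (37.728057861328125, 54.829994201660156), 89.92826080322266))
t cR (np.int64(0), None, None)
t cB (np.int64(1781), array([ 478.8, -231.4], dtype=float32), ((479.4727478027344, -231.71620178222656), (109.72443389892578, 62.643035888671875), 8.603442192077637))
w cR (np.int64(6656), array([451.2, -17.6], dtype=float32), ((448.370361328125, -18.81275177001953), (110.35045623779297, 62.06099319458008), 23.738664627075195))
w cB (np.int64(5329), array([ 487.3, -225.4], dtype=float32), ((479.29449462890625, -230.11688232421875), (110.09974670410156, 63.83553695678711), 8.374588966369629))
```

View pics/c2.png

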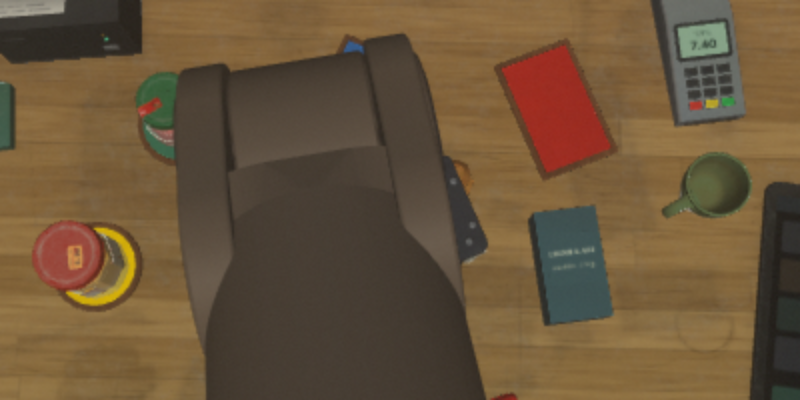

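The honey jar stands upright on the yellow board (crop ~(70,255) lid), both jars are fine, and the blue carton is free at (570,265). Gripping the red carton now.

Call:
jog_arm(rows=[[[0, 0, -4], [0, 0, 0], 1], [[0, 0, -8], [0, 0, 0], 1], [[0, 0, -12], [0, 0, 0], 1], [[0, 0, -14.5], [0, 0, 0], 1], [[0, 0, -16], [0, 0, 0], 1], [[0, 0, -16.6], [0, 0, 0], 1], [[0, 0, -16.6], [0, 0, 0], 1]])

```text
clock: 18.8
position: [0.4488, -0.0206, 0.0136]
ee_rot: [3.073, 0.653, 0.001]
force: [-0.3, -1.2, 0.5]
width: 1.001
gripper_force: 0.0
```

Call:
jog_arm(rows=[[[0, 0, 0], [0, 0, 0], 0.75], [[0, 0, 0], [0, 0, 0], 0.65], [[0, 0, 0], [0, 0, 0], 0.55], [[0, 0, 0], [0, 0, 0], 0.4], [[0, 0, 0], [0, 0, 0], 0.4], [[0, 0, 0], [0, 0, 0], 0.4], [[0, 0, 0], [0, 0, 0], 0.4], [[0, 0, 0], [0, 0, 0], 0.4]], newtons=20)

```text
clock: 19.8
position: [0.4485, -0.0209, 0.0133]
ee_rot: [3.073, 0.652, -0.0]
force: [0.6, -0.2, -0.6]
width: 0.396
gripper_force: 0.0
```

Call:
jog_arm(rows=[[[0, 0, 0.5], [0, 0, 0], 0.4], [[0, 0, 2], [0, 0, 0], 0.4], [[0, 0, 5], [0, 0, 0], 0.4], [[0, 0, 8], [0, 0, 0], 0.4], [[0, 0, 11], [0, 0, 0], 0.4], [[0, 0, 12], [0, 0, 0], 0.4], [[0, 0, 12], [0, 0, 0], 0.4]])

```text
clock: 20.68
position: [0.4489, -0.021, 0.134]
ee_rot: [3.073, 0.651, 0.002]
force: [0.7, -0.3, -0.3]
width: 0.397
gripper_force: 0.0
```

Run:
```python
from m import *
d=grab('wrist');P=cloud(d); save(d,'w3.png'); print(box(P,.036,.05,.448,-.02,.12)); s=grab('scene'); cv2.imwrite('pics/s3.png',s['img'][150:480,150:500,::-1]); print(arm.observe()['width'])
```

```text
(np.int64(8658), array([451.9, -17.3], dtype=float32), ((448.70233154296875, -18.688003540039062), (109.72764587402344, 62.04761505126953), 23.73444175720215))
0.39759034353216116
```

View pics/w3.png

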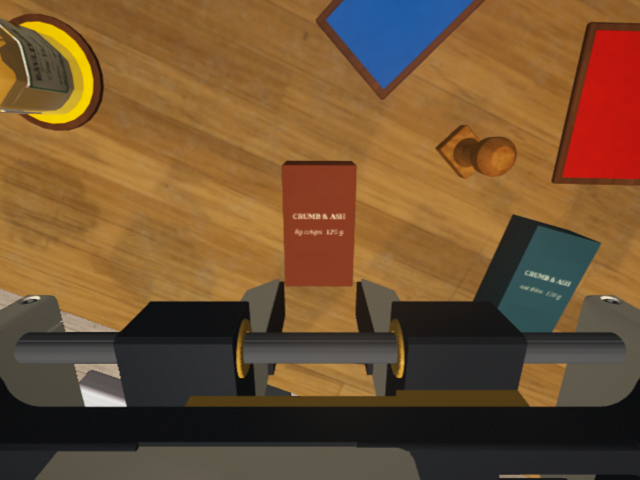

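View pics/s3.png

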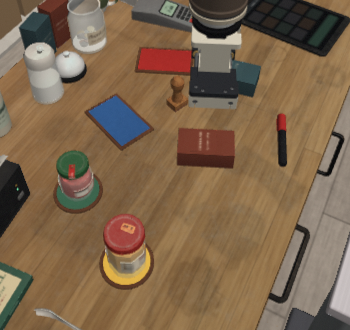

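The wrist view shows the red carton unmoved at (318,225) with the shut fingers at (265,290) and (375,290), so the grip closed above it. Both jars also stopped the fingers at exactly lid width, so the fingertips seem to be higher than the reported TCP. I'll measure them in the depth image.

Run:
```python
from h import *
d=grab('wrist'); s=d['s']; P=cloud(d); L=(P-np.array(s['position']))@R.from_rotvec(s['ee_rot']).as_matrix()
print(np.array(d['mount']).round(3).tolist(), d['fx'],d['cx'],d['cy'])
for u,v in((265,290),(275,300),(275,340),(280,290),(278,360),(365,300),(375,290),(365,350),(262,300),(320,350),(180,320),(318,225),(268,370)): print((u,v),d['depth'][v,u].round(3),L[v,u].round(3))
M=np.linalg.inv(np.array(d['mount']))
for z in(0,-.019,-.03,-.04):
    c=M[:3,:3]@[0,0,z]+M[:3,3]; print(z,c.round(3),(d['fx']*c[:2]/c[2]+[d['cx'],d['cy']]).round(0))
t=grab('top'); T=cloud(t); X,Y,Z=np.moveaxis(T,-1,0)
m=(np.hypot(X-.449,Y+.021)<.12)&(Z>.06); print(np.percentile(Z[m],[1,5,25,50]))
```

```text
[[0.001, -0.952, -0.305, 0.083], [1.0, 0.001, -0.0, -0.001], [0.001, -0.305, 0.952, -0.193], [0.0, 0.0, 0.0, 1.0]] 340.79070951921057 319.9101993846973 238.3423149490604
(265, 290) 0.16 [ 0.011 -0.026 -0.048]
(275, 300) 0.154 [ 0.01  -0.021 -0.055]
(275, 340) 0.088 [ 0.031 -0.012 -0.117]
(280, 290) 0.164 [ 0.009 -0.02  -0.044]
(278, 360) 0.09 [ 0.025 -0.012 -0.117]
(365, 300) 0.153 [ 0.01   0.02  -0.055]
(375, 290) 0.16 [ 0.011  0.025 -0.047]
(365, 350) 0.088 [ 0.029  0.011 -0.118]
(262, 300) 0.152 [ 0.011 -0.026 -0.057]
(320, 350) 0.088 [ 0.029 -0.001 -0.118]
(180, 320) 0.088 [ 0.036 -0.037 -0.115]
(318, 225) 0.295 [ 0.004 -0.002  0.091]
(268, 370) 0.134 [-0.007 -0.021 -0.081]
0 [0.001 0.02  0.209] [321. 271.]
-0.019 [0.001 0.026 0.191] [321. 285.]
-0.03 [0.001 0.029 0.18 ] [321. 294.]
-0.04 [0.001 0.032 0.171] [321. 303.]
[0.27640656 0.57236337 0.60646256 0.6351867 ]
```

Run:
```python
from h import *
d=grab('wrist'); s=d['s']; P=cloud(d); L=(P-np.array(s['position']))@R.from_rotvec(s['ee_rot']).as_matrix()
for v in range(276,300,2): print(v,[L[v,u].round(3).tolist() for u in(270,278,283,362,368)])
```

```text
276 [[-0.063, -0.053, 0.133], [-0.063, -0.044, 0.133], [-0.063, -0.039, 0.133], [-0.062, 0.043, 0.133], [-0.062, 0.049, 0.133]]
278 [[-0.065, -0.053, 0.134], [-0.065, -0.045, 0.135], [-0.065, -0.039, 0.134], [-0.064, 0.043, 0.133], [-0.065, 0.05, 0.134]]
280 [[0.083, -0.001, -0.193], [0.011, -0.022, -0.036], [-0.067, -0.039, 0.134], [0.011, 0.02, -0.037], [-0.067, 0.05, 0.134]]
282 [[0.011, -0.025, -0.038], [0.01, -0.022, -0.037], [0.009, -0.019, -0.035], [0.011, 0.02, -0.038], [0.011, 0.023, -0.038]]
284 [[0.011, -0.025, -0.04], [0.01, -0.022, -0.038], [0.009, -0.019, -0.036], [0.011, 0.02, -0.041], [0.011, 0.023, -0.041]]
286 [[0.01, -0.025, -0.042], [0.009, -0.021, -0.04], [0.008, -0.019, -0.036], [0.011, 0.02, -0.043], [0.011, 0.022, -0.043]]
288 [[0.011, -0.024, -0.046], [0.01, -0.021, -0.043], [0.007, -0.019, -0.037], [0.009, 0.02, -0.041], [0.011, 0.022, -0.045]]
290 [[0.011, -0.024, -0.047], [0.009, -0.021, -0.044], [0.006, -0.019, -0.038], [0.009, 0.02, -0.043], [0.011, 0.022, -0.048]]
292 [[0.011, -0.024, -0.049], [0.01, -0.02, -0.047], [0.005, -0.019, -0.038], [0.01, 0.019, -0.047], [0.011, 0.022, -0.049]]
294 [[0.011, -0.023, -0.052], [0.009, -0.02, -0.048], [0.003, -0.019, -0.037], [0.009, 0.019, -0.048], [0.01, 0.022, -0.051]]
296 [[0.011, -0.023, -0.054], [0.01, -0.02, -0.051], [0.003, -0.019, -0.039], [0.009, 0.019, -0.05], [0.011, 0.021, -0.053]]
298 [[0.011, -0.023, -0.055], [0.01, -0.02, -0.053], [0.001, -0.019, -0.037], [0.01, 0.018, -0.053], [0.011, 0.021, -0.055]]
```

The fingertips really lie 36 mm behind the reported TCP, which fits the lid-width grips and the miss. I'll correct the heights by −36 mm and redo the grip.

Call:
jog_arm(rows=[[[0, 0.2, 0], [0, 0, 0], 1], [[0, 0.2, 0], [0, 0, 0], 1], [[0, 0.2, 0], [0, 0, 0], 1], [[0, 0.2, -4], [0, 0, 0], 1], [[0, 0.2, -8], [0, 0, 0], 1], [[0, 0.2, -11], [0, 0, 0], 1], [[0, 0.2, -12.5], [0, 0, 0], 1], [[0, 0.2, -13], [0, 0, 0], 1]])

```text
clock: 21.92
position: [0.4484, -0.0188, 0.003]
ee_rot: [-3.073, -0.652, 0.001]
force: [0.2, -0.2, 0.2]
width: 0.999
gripper_force: 0.0
```

Call:
jog_arm(rows=[[[0, 0, -0.5], [0, 0, 0], 1], [[0, 0, -1], [0, 0, 0], 1], [[0, 0, -1.5], [0, 0, 0], 1], [[0, 0, -2], [0, 0, 0], 1], [[0, 0, -2.4], [0, 0, 0], 1], [[0, 0, -2.6], [0, 0, 0], 1], [[0, 0, -2.6], [0, 0, 0], 1], [[0, 0, -2.6], [0, 0, 0], 1]])

```text
clock: 22.92
position: [0.4486, -0.0189, -0.0226]
ee_rot: [3.073, 0.652, 0.0]
force: [-0.1, -0.0, -0.3]
width: 1.0
gripper_force: 0.0
```

Call:
jog_arm(rows=[[[0, 0, 0], [0, 0, 0], 0.8], [[0, 0, 0], [0, 0, 0], 0.7], [[0, 0, 0], [0, 0, 0], 0.6], [[0, 0, 0], [0, 0, 0], 0.5], [[0, 0, 0], [0, 0, 0], 0.5], [[0, 0, 0], [0, 0, 0], 0.5], [[0, 0, 0], [0, 0, 0], 0.5], [[0, 0, 0], [0, 0, 0], 0.5]], newtons=20)

```text
clock: 23.92
position: [0.4485, -0.019, -0.0226]
ee_rot: [3.073, 0.652, 0.0]
force: [0.4, -0.1, 1.2]
width: 0.675
gripper_force: 20.0
```

Call:
jog_arm(rows=[[[0, 0, 0.5], [0, 0, 0], 0.5], [[0, 0, 2], [0, 0, 0], 0.5], [[0, 0, 5], [0, 0, 0], 0.5], [[0, 0, 8], [0, 0, 0], 0.5], [[0, 0, 11], [0, 0, 0], 0.5], [[0, 0, 13], [0, 0, 0], 0.5], [[0, 0, 13], [0, 0, 0], 0.5], [[0, 0, 13], [0, 0, 0], 0.5]])

```text
clock: 24.92
position: [0.4479, -0.019, 0.107]
ee_rot: [3.073, 0.652, -0.001]
force: [-0.3, -0.6, -1.4]
width: 0.675
gripper_force: 20.0
```

Call:
jog_arm(rows=[[[2, -2, 0], [0, 0, 0], 0.5], [[5, -5, 0], [0, 0, -0.9], 0.5], [[9, -9, 0], [0, 0, -0.9], 0.5], [[13, -13, 0], [0, 0, -0.9], 0.5], [[17, -17, 0], [0, 0, -0.9], 0.5], [[19.5, -19.9, 0], [0, 0, -0.9], 0.5], [[20, -20.4, 0], [0, 0, -0.9], 0.5], [[20, -20.4, 0], [0, 0, -0.9], 0.5]])

```text
clock: 25.92
position: [0.6477, -0.2221, 0.1058]
ee_rot: [-3.077, -0.628, 0.003]
force: [-0.5, 0.8, -2.5]
width: 0.672
gripper_force: 20.0
```

Call:
jog_arm(rows=[[[0, 0, -2], [0, 0, 0], 0.5], [[0, 0, -4.5], [0, 0, 0], 0.5], [[0, 0, -7], [0, 0, 0], 0.5], [[0, 0, -9], [0, 0, 0], 0.5], [[0, 0, -10.5], [0, 0, 0], 0.5], [[0, 0, -11.5], [0, 0, 0], 0.5], [[0, 0, -11.5], [0, 0, 0], 0.5], [[0, 0, -11.5], [0, 0, 0], 0.5]])

```text
clock: 26.92
position: [0.6491, -0.223, -0.0069]
ee_rot: [3.078, 0.627, 0.002]
force: [-0.7, 0.5, -1.6]
width: 0.672
gripper_force: 20.0
```

Call:
jog_arm(rows=[[[0, 0, -0.3], [0, 0, 0], 0.5], [[0, 0, -0.5], [0, 0, 0], 0.5], [[0, 0, -0.6], [0, 0, 0], 0.5], [[0, 0, -0.7], [0, 0, 0], 0.5], [[0, 0, -0.7], [0, 0, 0], 0.5]])

```text
clock: 27.55
position: [0.6485, -0.2229, -0.0147]
ee_rot: [-3.078, -0.628, 0.0]
force: [-0.4, -0.6, -1.7]
width: 0.675
gripper_force: 20.0
```

Call:
jog_arm(rows=[[[0, 0, -0.1], [0, 0, 0], 0.5], [[0, 0, -0.2], [0, 0, 0], 0.5], [[0, 0, -0.2], [0, 0, 0], 0.5]])

```text
clock: 27.92
position: [0.6486, -0.2229, -0.0165]
ee_rot: [3.078, 0.628, 0.0]
force: [-0.9, 0.7, -0.0]
width: 0.678
gripper_force: 20.0
```

Call:
jog_arm(rows=[[[0, 0, 0], [0, 0, 0], 0.74], [[0, 0, 0], [0, 0, 0], 0.85], [[0, 0, 0], [0, 0, 0], 1], [[0, 0, 0], [0, 0, 0], 1], [[0, 0, 4], [0, 0, 0], 1], [[0, 0, 9], [0, 0, 0], 1], [[0, 0, 14], [0, 0, 0], 1], [[0, 0, 14], [0, 0, 0], 1]])

```text
clock: 28.92
position: [0.6516, -0.2233, 0.1284]
ee_rot: [3.075, 0.627, 0.012]
force: [-0.2, 0.5, -0.5]
width: 1.002
gripper_force: 0.0
```

Call:
jog_arm(rows=[[[-5, -0.3, 0], [0, 0, -5], 1], [[-10, -0.6, 0], [0, 0, -10], 1], [[-15, -0.8, 0], [0, 0, -14.5], 1], [[-17, -0.8, 0], [0, 0, -14.5], 1], [[-17, -0.8, 0], [0, 0, -14.5], 1], [[-17, -0.8, 0], [0, 0, -14.5], 1]])

```text
clock: 29.68
position: [0.4794, -0.2307, 0.1232]
ee_rot: [-3.133, -0.235, -0.001]
force: [0.7, 0.3, -0.1]
width: 1.0
gripper_force: 0.0
```

Run:
```python
from m import *
T=top('c4.png'); s=arm.observe(); print(s['position'],s['ee_rot'])
d=grab('wrist');P=cloud(d)
for n,Q in(('t',T),('w',P)):
    print(n,'cR',box(Q,.042,.056,.648,-.2225,.075)); print(n,'cB',box(Q,.036,.05,.48,-.23,.075))
```

```text
[ 0.47960345 -0.23064105  0.12316525] [-3.13252417e+00 -2.35199114e-01 -1.02339584e-03]
t cR (np.int64(1648), array([ 647. , -222.8], dtype=float32), ((648.3790283203125, -222.95379638671875), (110.66080474853516, 63.925575256347656), 23.035615921020508))
t cB (np.int64(618), array([ 443.8, -238.1], dtype=float32), ((444.9760437011719, -236.83062744140625), (39.83641815185547, 63.01478958129883), 8.521960258483887))
w cR (np.int64(7674), array([ 622.2, -231.1], dtype=float32), ((625.6885375976562, -231.4837646484375), (61.63029479980469, 62.38926696777344), 22.99134635925293))
w cB (np.int64(9248), array([ 483.1, -229.7], dtype=float32), ((479.39532470703125, -230.30226135253906), (110.14691925048828, 62.300750732421875), 8.355883598327637))
```

View pics/c4.png

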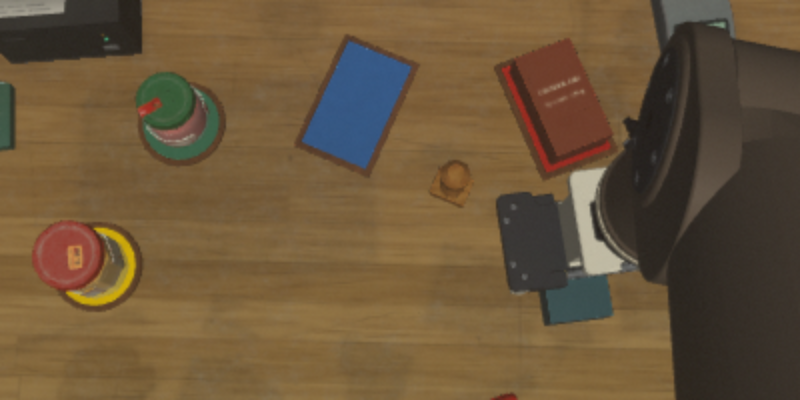

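The red carton sits centred and aligned on the red board, and the tool is in line with the blue carton.

Call:
jog_arm(rows=[[[0, 0, -4], [0, 0, 0], 1], [[0, 0, -7], [0, 0, 0], 1], [[0, 0, -10], [0, 0, 0], 1], [[0, 0, -12], [0, 0, 0], 1], [[0, 0, -13.5], [0, 0, 0], 1], [[0, 0, -14.5], [0, 0, 0], 1], [[0, 0, -14.6], [0, 0, 0], 1], [[0, 0, -14.6], [0, 0, 0], 1]])

```text
clock: 30.78
position: [0.479, -0.231, -0.0222]
ee_rot: [3.132, 0.234, 0.001]
force: [-0.0, 0.6, -0.4]
width: 0.997
gripper_force: 0.0
```

Call:
jog_arm(rows=[[[0, 0, 0], [0, 0, 0], 0.8], [[0, 0, 0], [0, 0, 0], 0.7], [[0, 0, 0], [0, 0, 0], 0.6], [[0, 0, 0], [0, 0, 0], 0.5], [[0, 0, 0], [0, 0, 0], 0.5], [[0, 0, 0], [0, 0, 0], 0.5], [[0, 0, 0], [0, 0, 0], 0.5], [[0, 0, 0], [0, 0, 0], 0.5]], newtons=20)

```text
clock: 31.78
position: [0.4786, -0.231, -0.0225]
ee_rot: [3.133, 0.234, 0.0]
force: [-1.2, -0.1, 5.0]
width: 0.675
gripper_force: 20.0
```

Call:
jog_arm(rows=[[[0, 0, 0.5], [0, 0, 0], 0.5], [[0, 0, 2], [0, 0, 0], 0.5], [[0, 0, 5], [0, 0, 0], 0.5], [[0, 0, 8], [0, 0, 0], 0.5], [[0, 0, 11], [0, 0, 0], 0.5], [[0, 0, 13], [0, 0, 0], 0.5], [[0, 0, 13], [0, 0, 0], 0.5], [[0, 0, 13], [0, 0, 0], 0.5]])

```text
clock: 32.78
position: [0.478, -0.2308, 0.1069]
ee_rot: [-3.133, -0.234, 0.001]
force: [-0.6, 0.1, -2.2]
width: 0.68
gripper_force: 20.0
```

Call:
jog_arm(rows=[[[2, 2, 0], [0, 0, -3], 0.5], [[4, 5, 0], [0, 0, -7], 0.5], [[7, 9, 0], [0, 0, -12], 0.5], [[10, 13, 0], [0, 0, -18], 0.5], [[13, 17, 0], [0, 0, -24], 0.5], [[16, 20.5, 0], [0, 0, -28], 0.5], [[16.9, 21.7, 0], [0, 0, -30.3], 0.5], [[16.9, 21.7, 0], [0, 0, -30.3], 0.5]])

```text
clock: 33.78
position: [0.647, -0.0121, 0.1057]
ee_rot: [-3.086, 0.588, 0.004]
force: [0.3, -1.0, -2.1]
width: 0.675
gripper_force: 20.0
```

Call:
jog_arm(rows=[[[0, 0, 0], [0, 0, 0], 0.5], [[0, 0, -2], [0, 0, 0], 0.5], [[0, 0, -4.5], [0, 0, 0], 0.5], [[0, 0, -7], [0, 0, 0], 0.5], [[0, 0, -9], [0, 0, 0], 0.5], [[0, 0, -10.5], [0, 0, 0], 0.5], [[0, 0, -11], [0, 0, 0], 0.5], [[0, 0, -11], [0, 0, 0], 0.5]])

```text
clock: 34.78
position: [0.6476, -0.0139, -0.0026]
ee_rot: [3.085, -0.593, 0.0]
force: [-0.1, 0.9, -1.9]
width: 0.675
gripper_force: 20.0
```

Call:
jog_arm(rows=[[[0, 0, -0.5], [0, 0, 0], 0.5], [[0, 0, -0.9], [0, 0, 0], 0.5], [[0, 0, -1.2], [0, 0, 0], 0.5], [[0, 0, -1.3], [0, 0, 0], 0.5], [[0, 0, -1.4], [0, 0, 0], 0.5], [[0, 0, -1.4], [0, 0, 0], 0.5], [[0, 0, -1.4], [0, 0, 0], 0.5]])

```text
clock: 35.65
position: [0.6475, -0.0139, -0.0164]
ee_rot: [3.085, -0.593, 0.0]
force: [-2.2, -0.9, 2.0]
width: 0.672
gripper_force: 20.0
```

Call:
jog_arm(rows=[[[0, 0, 0], [0, 0, 0], 0.74], [[0, 0, 0], [0, 0, 0], 0.85], [[0, 0, 0], [0, 0, 0], 1], [[0, 0, 0], [0, 0, 0], 1], [[0, 0, 4], [0, 0, 0], 1], [[0, 0, 9], [0, 0, 0], 1], [[0, 0, 14], [0, 0, 0], 1], [[0, 0, 18], [0, 0, 0], 1]])

```text
clock: 36.65
position: [0.6479, -0.0138, 0.1657]
ee_rot: [-3.085, 0.593, -0.003]
force: [0.8, -0.5, -0.2]
width: 1.004
gripper_force: 0.0
```

Call:
jog_arm(rows=[[[-4, -2, 3], [0, 0, 0], 1], [[-8, -4, 6], [0, 0, 0], 1], [[-12, -6, 6], [0, 0, 0], 1], [[-16, -8, 6], [0, 0, 0], 1], [[-20, -10, 6], [0, 0, 0], 1], [[-24, -13, 6], [0, 0, 0], 1], [[-24, -13, 6], [0, 0, 0], 1], [[-24, -13, 6], [0, 0, 0], 1]])

```text
clock: 37.65
position: [0.408, -0.1437, 0.2237]
ee_rot: [-3.085, 0.593, -0.002]
force: [-0.7, 0.1, 0.5]
width: 1.002
gripper_force: 0.0
```

Run:
```python
from m import *
T=top('c5.png')
for a in(('lidG',.08,.1,.6225,.169,.06),('lidR',.095,.115,.47,.2455,.06),('cR',.042,.056,.648,-.2225,.075),('cB',.042,.056,.648,-.0138,.075),('stamp',.06,.1,.558,-.112,.03),('cup',.03,.07,.552,-.369,.05)): print(a[0],box(T,*a[1:]))
```

```text
lidG (np.int64(684), array([620.4, 166.4], dtype=float32), ((621.4296875, 167.4869384765625), (55.28192901611328, 54.23154830932617), 46.57929229736328))
lidR (np.int64(998), array([467.9, 241.9], dtype=float32), ((468.6956787109375, 242.53341674804688), (63.95823669433594, 62.69451904296875), 27.15739631652832))
cR (np.int64(1003), array([ 666.5, -219. ], dtype=float32), ((654.2321166992188, -220.4547576904297), (97.4646224975586, 62.68104934692383), 23.78874397277832))
cB (np.int64(1626), array([646.8, -14.8], dtype=float32), ((648.0989990234375, -14.661529541015625), (62.593284606933594, 111.14164733886719), 68.21096801757812))
stamp (np.int64(183), array([ 557.7, -112.9], dtype=float32), ((559.0416259765625, -113.25259399414062), (27.638669967651367, 27.325592041015625), 64.8772201538086))
cup (np.int64(0), None, None)
```

View pics/c5.png

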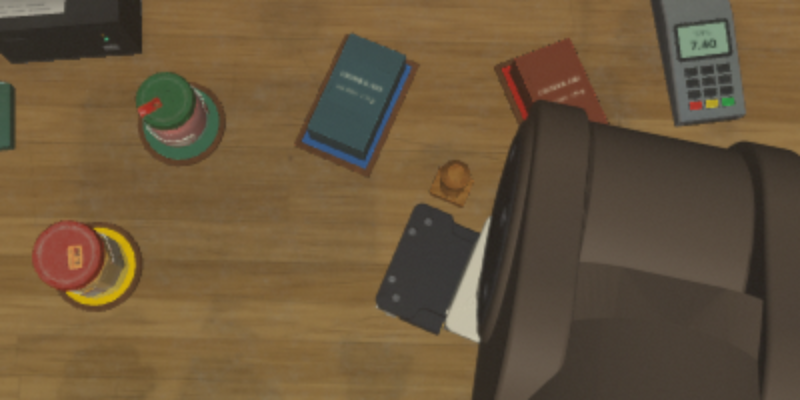

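All four things are centred on their boards and the stamp is unmoved. The arm hides the cup from above, so I'll check it in the scene camera and then hand in.

Run:
```python
from m import *
d=grab('scene'); 
for n,P in(('before',np.load('scene0.npz')['P']),('now',cloud(d))): print(n,box(P,.03,.065,.552,-.369,.05))
```

```text
before (np.int64(303), array([ 566.5, -380.2], dtype=float32), ((561.5711669921875, -373.6575012207031), (65.2941665649414, 60.127445220947266), 51.76523208618164))
now (np.int64(369), array([ 561.6, -366.2], dtype=float32), ((559.0355834960938, -362.13433837890625), (54.075443267822266, 93.08721160888672), 25.839941024780273))
```

Call:
jog_arm(rows=[[[0, 6, 0], [0, 0, 0], 1], [[0, 12, 0], [0, 0, 0], 1], [[0, 18, 0], [0, 0, 0], 1], [[0, 24, 0], [0, 0, 0], 1], [[0, 24, 0], [0, 0, 0], 1], [[0, 24, 0], [0, 0, 0], 1]])

```text
clock: 38.5
position: [0.4076, 0.0965, 0.2231]
ee_rot: [3.085, -0.59, -0.001]
force: [-0.4, -0.2, -0.1]
width: 0.999
gripper_force: 0.0
```

Run:
```python
from m import *
T=top()
for n,P in(('before',np.load('top0.npz')['P']),('now',T)): print(n,box(P,.03,.065,.552,-.369,.06))
print(box(T,.042,.056,.648,-.2225,.075), arm.observe()['dq'].round(3))
```

```text
before (np.int64(530), array([ 558.4, -370.8], dtype=float32), ((552.0247192382812, -369.4402770996094), (64.72695922851562, 83.21504974365234), 59.45755386352539))
now (np.int64(536), array([ 558.5, -370.8], dtype=float32), ((552.0567626953125, -369.29693603515625), (64.37190246582031, 82.62786102294922), 59.464439392089844))
(np.int64(1647), array([ 646.9, -222.8], dtype=float32), ((648.1722412109375, -222.88046264648438), (110.71852111816406, 63.53530502319336), 23.608963012695312)) [ 0.018 -0.007  0.011  0.004 -0.002  0.001 -0.003]
```

```bash
python3 -c "
from cell import arm; print(arm.sign_off())"
```

```text
the job is handed in; nothing more can be done
None
```

The job is handed in at about 39 s on the robot's clock: both jars are upright on their round boards, both cartons lie flat and aligned on their oblong boards, each within about 4 mm of the middle, and the stamp and cup have not moved; the first grip on the red carton closed above it and was redone, because the fingertips sit 36 mm short of the reported TCP.

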